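# Find the concealed catch of the cutlery box and open its lid

### The job

Open the low wooden cutlery box on the worktop. Its lid is held by a concealed catch: feel the three identical round discs set flush in the front deck with a closed fingertip, find the one that gives and press it in until the lid springs half open, then let the disc spring back and push the lid on with the outside of the fingers until it stands upright or leans back, and stays so by itself. Nothing is to be picked up: leave the jar, tape roll, cup, spoon and bowl around the box where they stand.

Things in the scene. Friction and masses are not known exactly. Their poses are not given: they have to be found in the camera images.
- box: Low wooden cutlery box, 237 (x) x 280 (y) x 75 mm high, fixed to the worktop. Origin: on the worktop, mid-width; the box spans x = -122 to +115 mm and y = -140 to +140 mm of its own frame; z up, -x is its front (towards the robot, give or take its yaw). Its top is a fixed deck, 82 mm deep (x = -122 to -40 mm), in front of a hinged lid.
- disc_row (a point): Place of the middle of three identical wooden discs, 54 mm across, in 56 mm holes in the deck, tops 1.5 mm below the deck. At x = -80, y = 0, z = 73.5 mm (disc top) in the box frame; the others lie at y = -74 and +74 mm. Two are fixed plugs; one, a different one each time, is the catch, told apart only by pressing.
- catch (a joint): How far the catch disc is pressed in, m: 0 up, 0.007 fully in. A spring holds it up: about 2 N to start it, 5 to 6 N fully in (bolt friction included). The lid is let go at about 0.0045; press to 0.006 or more to be sure. It springs back when let go.
- lid (a joint): Lid angle, rad: 0 shut (level with the deck), 1.57 upright, 1.83 stop. Wooden board 130 (x) x 256 (y) x 8 mm, 0.18 kg, hinged at its rear edge. When the catch lets go, a spring pin lifts it to about 1.15 within a second; push it on from there, fingers near its free edge. Hinge damped (0.2 N m s/rad) and stiff (0.03 N m): it stays where left near upright, and falls back onto the pin from lower.
- lid_edge (a point): Middle of the lid's free front edge, 133 mm from the hinge axis, at half the lid's thickness. A steel flange, 11 mm deep, with a lip hangs under the lid 10 mm behind this edge.
- lid_hinge (a point): Middle of the hinge axis, at x = +95 mm, y = 0, z = 71 mm in the box frame. The axis runs along the box's y.
- jar: Spice jar, 41 mm across, 105 mm tall, loose, beside the left (+y) side of the box. Leave alone. Origin: centre of its underside.
- tape: Roll of tape lying flat, 98 mm across, 25 mm high, loose, at the left front of the box. Leave alone. Origin: centre of its underside.
- cup: Small checked cup, upside down, 66 mm across, 53 mm tall, loose, beside the right (-y) side of the box. Leave alone. Origin: centre of its underside.
- spoon: Teaspoon, 134 mm long, lying loose along the front of the box. Leave alone. Origin: its middle, on the worktop.
- bowl: Bowl, upside down, 115 mm across, 83 mm tall, loose, well to the left. Leave alone. Origin: centre of its underside.

How it is judged:
By the outcome, as a careful person would: the job done as asked, in the order asked, and still so for the second after the job is handed in, with the robot touching nothing.
It also fails if it takes over 45 s, if anything falls off the work surface, if the arm or the gripper's body presses on something with over 40 N, if the wrist force passes 120 N, or if a joint passes its speed limit or range.

### The arm

A 6-joint arm with a two-finger parallel gripper is mounted at the origin on a cart in front of the work surface, level with it; the furniture and walls round the work are solid. World frame = base frame: x ahead of the robot, y to its left, z up, the work surface at z = 0. Lengths are in m, angles in degrees, forces in N, time in s.
With the tool pointing down it reaches from about 0.4 to 0.825 m from the base axis. Payload 7 kg.
Tool frame: the origin (TCP) lies on the centre line of the jaws, within the pads' length; the fingertips stand 14 mm ahead of it and the grasp point (between the pads) lies 5 mm behind it; z points along the fingers, x is the direction in which the jaws open and shut, and the axes are right-handed (so a half turn about z gives the same grasp; the last joint's range is limited). The gripper opens to 88 mm and grips with 3 to 60 N. Pads are 19 mm wide; open, the fingers measure 130 mm over their backs; the gripper's body (78 mm by 193 mm) begins 47 mm behind the grasp point.
Start: joints at [87.382, 20.546, 0.682, 0, -70.136, -16.507], TCP at [0.221, 0.638, 0.241] pointing down, gripper open.
Joint ranges: [-176.03, 176.03], [-82.01, 121.73], [-58.28, 71.71], [-173.87, 95.51], [-174.79, -0.11], [-173.66, 173.66]. Speed limits (degrees/s): [136.94, 136.94, 172.46, 180, 180, 180].

### API

Orientations are given as [roll, pitch, yaw] about the fixed x, y, z axes, in that order (R = Rz(yaw) Ry(pitch) Rx(roll)).
In Python, from plant import * gives the robot as it stands.
- The arm moves only by the shell command python3 -m handwheel 'ROWS' [OPENING]. ROWS is JSON, a list of rows, each a list of 2 entries, a list of its own where there are three numbers: the shift along the tool's x, y, z each as a share of 0.2 m, from -1 to 1, then the turn, a rotation vector about the tool's x, y, z each as a share of 360 degrees, from -1 to 1. In form: [[[tx, ty, tz], [ax, ay, az]], ...]. A call has 1 to 5 rows; each row is the pose to reach, as a shift and turn from the pose commanded when the call began, along the tool's axes at that moment, turning the shorter way round; what a row does not reach only later rows make up. A row lasts 1/12 s, in which the tool goes at most 41.7 mm and 7.16 degrees, less where a joint would pass 70% of its speed; a pose out of reach is approached as far as the arm can. A call with a number of a shift or a turn outside -1 to 1 is refused whole. A call with a gripper value outside its range is refused whole. OPENING is the closure, from -1 (fully open) to 1 (shut), set as the call begins (- or left out, the last holds). The fingers move at their own pace and stop on an object; the grip force is fixed at half the most. Time passes only in rows, so rows that repeat a pose let the fingers close. It gives the time, the measured TCP pose, the force and the opening at its end, in the units of the state.
- get_obs(): the state, without advancing time (a new reading comes with each control period).
- snapshot(name): name is "side" or "top"; returns a dict with "color" (420x560x3 uint8, red, green, blue), "z_map" (420x560 float32, m along the optical axis (not along the pixel's ray), 0 where there is no reading), "intrinsics" (3x3 intrinsics, pixels), "rvec" (rotation vector, rad) and "tvec" (3), from world to camera coordinates, as OpenCV has them. Camera axes: x right, y down, z forward; pixel columns grow to the right and rows downward; lengths in m; the calibration is good to about 2 mm. A picture is of the moment at which its call begins.
- close_job(): hands the job in, once; it reports no verdict.
The state is a dict: "clock": time; "joint_pos": joint angles; "qvel": joint speeds; "tau": joint torques, N m; "tool_pos": TCP position; "orientation": TCP orientation; "force": force on the tool from outside, world axes, zero at the start; "moment": the same for the moment, N m; "opening": finger opening in m.
Only numpy, scipy, OpenCV 4.12 (cv2) and the standard library are available. Lean on these libraries where they do the work, as an engineer would, in place of code of your own. Each camera call takes 0.05 s, during which the arm holds its last target. There are 200 camera calls.

## Working session

There is one attempt and no reset: what is moved stays moved. The work goes in short steps, Python scripts to look and compute and a shell command to move; the robot and the scene stay as the last step left them, time stands still between calls to the robot, and variables do not carry over. Pictures are saved under pics/ and viewed, about 8 in all and at most 12, crops included, and the job is handed in when it is done.

```bash
mkdir -p pics; ls; python3 - <<'E'
from plant import *
import cv2,numpy as np
o=get_obs();print(o)
for n in("top","side"):
    s=snapshot(n);cv2.imwrite(f"pics/{n}0.png",s["color"][:,:,::-1]);np.savez(f"{n}0.npz",**s)
    R=cv2.Rodrigues(np.array(s["rvec"],float))[0];print(n,(-R.T@np.ravel(s["tvec"])).round(3),R[2].round(2))
E
```

```text
pics
{'clock': 0.0, 'joint_pos': array([ 8.73825890e+01,  2.05917840e+01,  6.34628114e-01, -1.96344535e-02,
       -7.01376124e+01, -1.65063528e+01]), 'qvel': array([-0.03934127, -0.01355901,  0.05127035, -0.07178708, -0.02142987,
       -0.0338674 ]), 'tau': array([ 6.23291089e-05, -5.82719707e+01,  2.93037558e+01,  6.99671522e+00,
        6.81251142e-03, -1.67617941e-04]), 'tool_pos': array([0.22101627, 0.63729438, 0.23962677]), 'orientation': array([-1.79990769e+02, -9.61072477e-02, -1.09130458e+02]), 'force': array([ 0.56297591, -0.09340533,  0.40453418]), 'moment': array([0.0415213 , 0.00412579, 0.01466568]), 'opening': 0.08788529556302976}
top [0.396 0.198 1.009] [ 0.12 -0.01 -0.99]
side [ 0.223 -0.592  0.672] [ 0.27  0.76 -0.59]
```

View pics/top0.png

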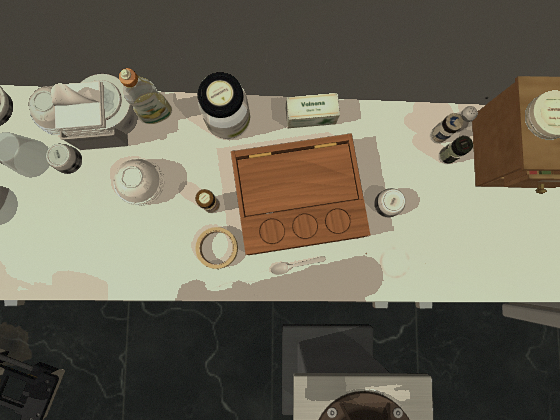

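View pics/side0.png

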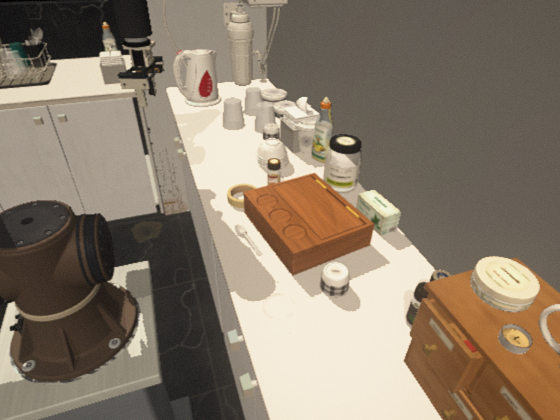

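The top view shows the box with discs near (272,231), (305,226) and (338,221), and the hinges at the rear. The jar is at (206,200), the tape at (217,247), the cup at (390,202) and the spoon at (300,265). Next I'll measure the box pose.

```bash
cat > h.py <<'E'
import numpy as np,cv2
from scipy.spatial.transform import Rotation as Ro
def cloud(s):
    K=s["intrinsics"];R=cv2.Rodrigues(np.array(s["rvec"],float))[0];t=np.ravel(s["tvec"])
    v,u=np.mgrid[:420,:560];z=s["z_map"]
    P=np.stack([(u-K[0,2])/K[0,0]*z,(v-K[1,2])/K[1,1]*z,z],-1)
    return (P-t)@R
def ray(s,u,v,h):
    K=s["intrinsics"];R=cv2.Rodrigues(np.array(s["rvec"],float))[0];t=np.ravel(s["tvec"])
    d=R.T@np.linalg.solve(K,[u,v,1.]);c=-R.T@t
    return c+d*(h-c[2])/d[2]
E
python3 - <<'E'
from h import *
for n in("top","side"):
    s=np.load(n+"0.npz");W=cloud(s);c=s["color"].astype(int)
    m=(abs(W[...,2]-.075)<.008)&(c[...,0]>c[...,2]+25)&(abs(W[...,1])<.25)&(W[...,0]<.8)&(s["z_map"]>0)
    m=cv2.morphologyEx(m.astype(np.uint8),cv2.MORPH_OPEN,np.ones((3,3)))
    k,l,st,_=cv2.connectedComponentsWithStats(m);m=l==1+st[1:,4].argmax()
    p=W[m];print(n,m.sum(),np.median(p[:,2]));r=cv2.minAreaRect(p[:,:2].astype(np.float32));print(r,cv2.boxPoints(r).round(4).tolist())
s=np.load("top0.npz")
for q in((272,231),(305,226),(338,221)):print(ray(s,*q,.0735).round(4))
im=cv2.resize(s["color"][120:270,180:420,::-1],None,fx=3.2,fy=3.2,interpolation=cv2.INTER_CUBIC);cv2.imwrite("pics/crop.png",im)
E
```

```text
top 10670 0.07440717854087509
((0.5649088621139526, 0.140733540058136), (0.23731178045272827, 0.2576761841773987), 9.411964416503906) [[0.426800012588501, 0.2484000027179718], [0.46889999508857727, -0.005799999926239252], [0.703000009059906, 0.032999999821186066], [0.6608999967575073, 0.287200003862381]]
side 5380 0.07626845719261166
((0.5661253333091736, 0.13900387287139893), (0.2397916167974472, 0.26072800159454346), 9.203306198120117) [[0.4268999993801117, 0.2485000044107437], [0.46860000491142273, -0.008899999782443047], [0.705299973487854, 0.029500000178813934], [0.6636000275611877, 0.28690001368522644]]
[0.4749 0.2119 0.0735]
[0.4867 0.1387 0.0735]
[0.4986 0.0651 0.0735]
```

View pics/crop.png

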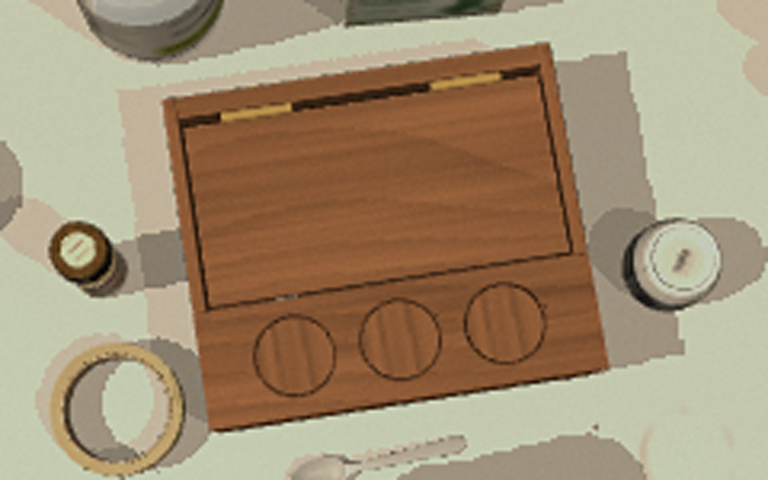

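```bash
cat >> h.py <<'E'
def go(x,y,z,rpy=(180,0,-80.8)):
    from plant import get_obs
    o=get_obs();A=Ro.from_euler("xyz",o["orientation"],degrees=True)
    d=A.inv().apply(np.array([x,y,z])-o["tool_pos"])/.2
    r=(A.inv()*Ro.from_euler("xyz",rpy,degrees=True)).as_rotvec(degrees=True)/360
    print("shares",d.round(3),r.round(4),"t",round(o["clock"],2),"pos",o["tool_pos"].round(4),o["orientation"].round(1),"F",o["force"].round(1))
E
python3 -c "
from h import *
go(.4749,.2119,.2)"
```

```text
shares [ 1.593 -1.896  0.201] [ 0.     -0.0002 -0.0787] t 0.1 pos [0.221  0.6373 0.2397] [-1.800e+02 -1.000e-01 -1.091e+02] F [-0.2 -0.3 -0.1]
```

```bash
python3 -m handwheel '[[[0.65,-0.78,0],[0,0,-0.0787]],[[0.65,-0.78,0],[0,0,-0.0787]],[[0.65,-0.78,0],[0,0,-0.0787]],[[0.65,-0.78,0],[0,0,-0.0787]],[[0.65,-0.78,0],[0,0,-0.0787]]]' 1; python3 -c "
from h import *
go(.4749,.2119,.16)"
```

```text
clock: 0.52
tool_pos: [0.3266, 0.4614, 0.2402]
orientation: [180.0, -0.0, -80.3]
force: [0.4, -0.2, -0.5]
opening: 0.0598
shares [ 1.354 -0.522  0.402] [ 0.0001 -0.0001  0.0013] t 0.52 pos [0.3266 0.4614 0.2402] [180.   -0.  -80.3] F [ 0.4 -0.2 -0.5]
```

```bash
python3 -m handwheel '[[[0.95,-0.37,0.1],[0,0,0]],[[0.95,-0.37,0.1],[0,0,0]],[[0.95,-0.37,0.1],[0,0,0]],[[0.95,-0.37,0.1],[0,0,0]],[[0.95,-0.37,0.1],[0,0,0]]]'; python3 -c "
from h import *
go(.4749,.2119,.12)"
```

```text
clock: 0.93
tool_pos: [0.4298, 0.2858, 0.2203]
orientation: [180.0, -0.0, -80.8]
force: [0.8, -0.2, 0.5]
opening: 0.0267
shares [ 0.401 -0.163  0.502] [ 0. -0.  0.] t 0.93 pos [0.4298 0.2858 0.2203] [180.   -0.  -80.8] F [ 0.8 -0.2  0.5]
```

```bash
python3 -m handwheel '[[[0.2,-0.08,0.2],[0,0,0]],[[0.4,-0.163,0.4],[0,0,0]],[[0.4,-0.163,0.5],[0,0,0]],[[0.4,-0.163,0.5],[0,0,0]],[[0.4,-0.163,0.5],[0,0,0]]]'; python3 - <<'E'
from h import *
from plant import *
go(.4749,.2119,.0885)
for n in("top","side"):
    s=snapshot(n);np.savez(n+"1.npz",**s)
    c=s["color"][120:300,180:420] if n=="top" else s["color"][110:290,190:430]
    cv2.imwrite(f"pics/{n}1.png",cv2.resize(c[:,:,::-1],None,fx=3,fy=3))
E
```

```text
clock: 1.35
tool_pos: [0.4733, 0.2117, 0.1178]
orientation: [179.7, -0.2, -81.0]
force: [-0.5, 0.5, 1.2]
opening: 0.0008
shares [-0.    -0.009  0.146] [ 0.0008 -0.0005 -0.0004] t 1.35 pos [0.4733 0.2117 0.1178] [179.7  -0.2 -81. ] F [-0.5  0.5  1.2]
```

View pics/side1.png

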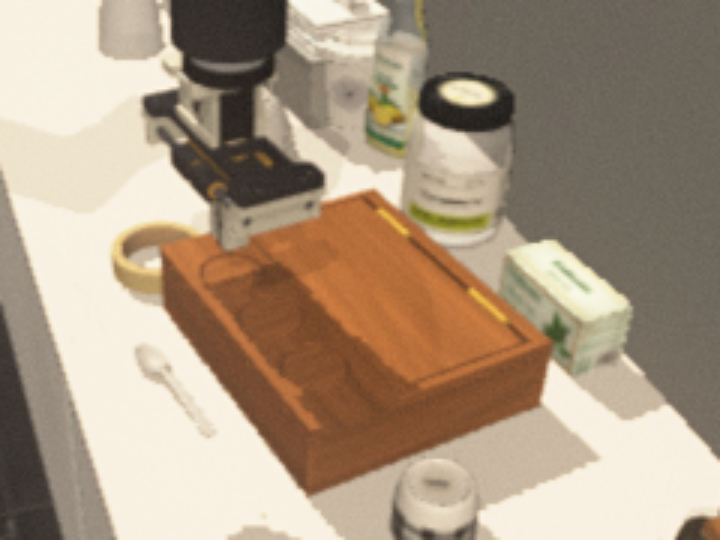

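The side view shows the closed fingertip at (232,245), above the left disc. The gripper's long axis runs along the row of discs, which keeps it clear of the lid. The neighbours haven't been touched. Now I'll descend and feel the disc.

```bash
python3 -m handwheel '[[[0,-0.006,0.08],[0,0,0]],[[0,-0.006,0.14],[0,0,0]],[[0,-0.006,0.14],[0,0,0]]]'; python3 -m handwheel '[[[0,0,0.01],[0,0,0]],[[0,0,0.01],[0,0,0]]]';python3 -m handwheel '[[[0,0,0.01],[0,0,0]],[[0,0,0.01],[0,0,0]]]'; python3 -m handwheel '[[[0,0,0.01],[0,0,0]],[[0,0,0.01],[0,0,0]]]'
```

```text
clock: 1.7
tool_pos: [0.4751, 0.2157, 0.0926]
orientation: [-180.0, 0.0, -80.7]
force: [-0.5, 0.2, 0.3]
opening: 0.0005
clock: 1.87
tool_pos: [0.476, 0.2158, 0.0919]
orientation: [-179.9, 0.1, -80.7]
force: [-0.0, 0.5, 0.9]
opening: 0.0002
clock: 2.03
tool_pos: [0.4758, 0.2151, 0.0893]
orientation: [-179.9, 0.0, -80.8]
force: [-0.3, -0.6, 0.1]
opening: 0.0007
clock: 2.2
tool_pos: [0.476, 0.215, 0.087]
orientation: [-179.9, 0.0, -80.8]
force: [-0.2, 1.0, 1.1]
opening: 0.0007
```

```bash
for i in 1 2 3; do python3 -m handwheel '[[[0.006,0,0.01],[0,0,0]],[[0.006,0,0.01],[0,0,0]]]' | grep -E "pos|force"; done
```

```text
tool_pos: [0.4764, 0.2139, 0.0849]
force: [0.1, 2.0, 2.1]
tool_pos: [0.4765, 0.2124, 0.0827]
force: [0.7, 3.6, 3.4]
tool_pos: [0.4766, 0.2114, 0.0808]
force: [1.9, 3.0, 5.7]
```

```bash
python3 -m handwheel '[[[0,0,0.006],[0,0,0]],[[0,0,0.006],[0,0,0]],[[0,0,0.006],[0,0,0]]]' | grep -E "pos|force"; python3 - <<'E'
from plant import *
import cv2,numpy as np
s=snapshot("side");np.savez("side2.npz",**s)
cv2.imwrite("pics/side2.png",cv2.resize(s["color"][90:290,190:430,::-1],None,fx=3,fy=3))
E
```

```text
tool_pos: [0.4767, 0.2114, 0.0806]
force: [-4.1, 1.7, 15.7]
```

View pics/side2.png

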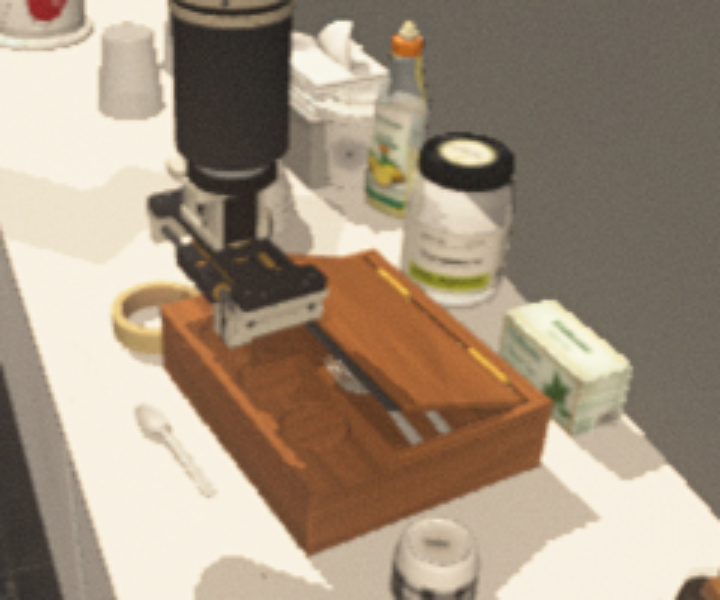

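The left disc gave by about 6 mm at 2–6 N, and the picture shows the lid's free edge lifting, from (310,325) to (410,440). I'll let the disc up and back away to the front.

```bash
python3 -m handwheel '[[[0,0.0,-0.06],[0,0,0]],[[0,0.05,-0.08],[0,0,0]],[[0,0.3,-0.15],[0,0,0]],[[0,0.4,-0.3],[0,0,0]],[[0,0.4,-0.5],[0,0,0]]]' | grep -E "pos|force";python3 -m handwheel '[[[0,0,0],[0,0,0]],[[0,0,0],[0,0,0]],[[0,0,0],[0,0,0]],[[0,0,0],[0,0,0]],[[0,0,0],[0,0,0]]]' ; python3 - <<'E'
from plant import *
import cv2,numpy as np
s=snapshot("side");np.savez("side3.npz",**s)
cv2.imwrite("pics/side3.png",cv2.resize(s["color"][70:290,190:430,::-1],None,fx=2.5,fy=2.5))
from h import *
W=cloud(s);B=Ro.from_euler("z",9.2,degrees=True)
o=np.array([.4867,.1387,0])+B.apply([.08,0,0]);print("origin",o)
p=B.inv().apply(W.reshape(-1,3)-o)
m=(abs(p[:,1])<.12)&(p[:,2]>.09)&(p[:,0]>-.03)&(p[:,0]<.1)
q=p[m];print(m.sum())
for z in np.arange(.09,.23,.01):
    k=abs(q[:,2]-z)<.005
    if k.any():print(round(z,2),k.sum(),np.percentile(q[k,0],[5,50,95]).round(3),np.percentile(q[k,1],[5,95]).round(3))
E
```

```text
tool_pos: [0.3902, 0.193, 0.1755]
force: [0.8, 1.3, -1.0]
clock: 3.83
tool_pos: [0.3966, 0.1973, 0.1776]
orientation: [179.9, -0.1, -80.8]
force: [-0.4, 0.5, 0.6]
opening: 0.0002
origin [0.5656709 0.1514905 0.       ]
1212
0.09 40 [0.083 0.084 0.085] [-0.102  0.089]
0.1 99 [0.078 0.08  0.083] [-0.111  0.107]
0.11 84 [0.074 0.076 0.078] [-0.106  0.104]
0.12 94 [0.069 0.072 0.074] [-0.112  0.099]
0.13 97 [0.065 0.067 0.069] [-0.111  0.106]
0.14 101 [0.06  0.062 0.064] [-0.11   0.098]
0.15 62 [0.056 0.058 0.06 ] [-0.116  0.104]
0.16 14 [0.051 0.054 0.055] [-0.119 -0.097]
0.17 32 [0.034 0.036 0.05 ] [-0.116  0.082]
0.18 249 [0.03  0.04  0.044] [-0.109  0.097]
0.19 334 [0.03  0.041 0.045] [-0.11   0.099]
0.2 6 [0.042 0.044 0.044] [0.016 0.109]
```

View pics/side3.png

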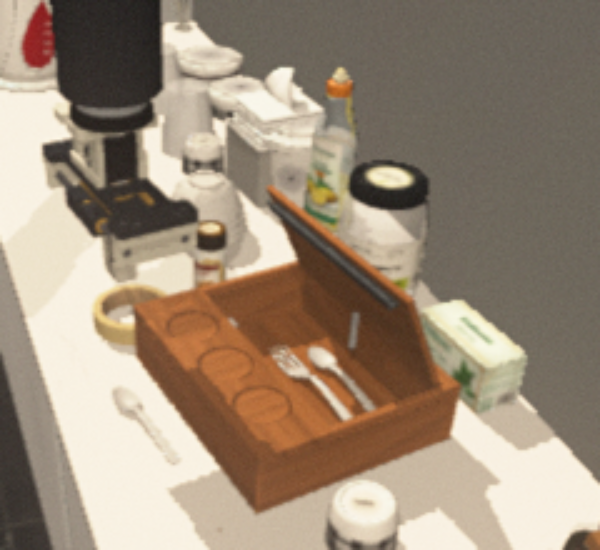

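The lid stands at about 1.15 rad with its flange front at box x = 0.030 m. The discs are level again. I'll check the finger profile against the lid's height.

```bash
python3 - <<'E'
from h import *
from plant import *
s=np.load("side3.npz");o=get_obs();A=Ro.from_euler("xyz",o["orientation"],degrees=True)
p=A.inv().apply(cloud(s).reshape(-1,3)-o["tool_pos"])
p=p[(abs(p[:,0])<.11)&(abs(p[:,1])<.06)]
for z in np.arange(-.1,.02,.008):
    q=p[abs(p[:,2]-z)<.004]
    if len(q):print(z.round(3),len(q),"x",np.percentile(q[:,0],[2,98]).round(3),"y",np.percentile(q[:,1],[2,98]).round(3))
B=Ro.from_euler("z",9.2,degrees=True)
for x in (.010,.083):
    t=B.apply([x,0,0])+[.5657,.1515,.179];print(t);go(*t)
E
```

```text
-0.1 285 x [-0.091  0.096] y [-0.034  0.035]
-0.092 474 x [-0.086  0.098] y [-0.034  0.038]
-0.084 156 x [-0.086  0.098] y [-0.035  0.039]
-0.076 288 x [-0.081  0.096] y [-0.03   0.039]
-0.068 211 x [-0.082  0.091] y [-0.036  0.039]
-0.06 151 x [-0.082  0.091] y [-0.037  0.039]
-0.052 42 x [-0.082  0.09 ] y [-0.032  0.035]
-0.028 8 x [-0.014  0.005] y [0.009 0.011]
-0.02 12 x [-0.015  0.007] y [0.008 0.011]
-0.012 9 x [-0.009  0.01 ] y [0.009 0.011]
-0.004 31 x [-0.011  0.018] y [-0.01   0.011]
0.004 37 x [-0.012  0.019] y [-0.01   0.011]
0.012 7 x [-0.004  0.017] y [-0.007  0.01 ]
[0.57557136 0.15309881 0.179     ]
shares [ 0.361 -0.847 -0.008] [ 0.0004 -0.0003 -0.0001] t 3.88 pos [0.3967 0.1974 0.1777] [ 1.799e+02 -1.000e-01 -8.080e+01] F [-0.2  0.3 -0.5]
[0.64763231 0.16477014 0.179     ]
shares [ 0.361 -1.212 -0.009] [ 0.0004 -0.0003 -0.0001] t 3.88 pos [0.3967 0.1974 0.1777] [ 1.799e+02 -1.000e-01 -8.080e+01] F [-0.2  0.3 -0.5]
```

```bash
python3 -m handwheel '[[[0.18,-0.2,0],[0,0,0]],[[0.36,-0.4,0],[0,0,0]],[[0.36,-0.6,0],[0,0,0]],[[0.36,-0.75,0],[0,0,0]],[[0.36,-0.82,0],[0,0,0]]]' | grep -E "pos|force";python3 -c "
from h import *
go(.6476,.1648,.179)"
```

```text
tool_pos: [0.5744, 0.1522, 0.1773]
force: [0.3, 1.5, 0.2]
shares [-0.004 -0.372 -0.009] [ 0.0002 -0.0002 -0.0003] t 4.3 pos [0.5744 0.1522 0.1773] [ 1.799e+02 -1.000e-01 -8.090e+01] F [0.3 1.5 0.2]
```

```bash
python3 -m handwheel '[[[0,-0.04,0],[0,0,0]],[[0,-0.08,0],[0,0,0]],[[0,-0.12,0],[0,0,0]],[[0,-0.16,0],[0,0,0]],[[0,-0.2,0],[0,0,0]]]' | grep -E "pos|force";python3 -m handwheel '[[[0,-0.04,0],[0,0,0]],[[0,-0.08,0],[0,0,0]],[[0,-0.12,0],[0,0,0]],[[0,-0.15,0],[0,0,0]],[[0,-0.17,0],[0,0,0]]]' | grep -E "pos|force"; python3 - <<'E'
from h import *
from plant import *
go(.6476,.1648,.179)
s=snapshot("side")
cv2.imwrite("pics/side4.png",cv2.resize(s["color"][70:290,190:430,::-1],None,fx=2.5,fy=2.5))
B=Ro.from_euler("z",9.2,degrees=True)
p=B.inv().apply(cloud(s).reshape(-1,3)-[.5657,.1515,0])
q=p[(p[:,1]<-.06)&(p[:,1]>-.12)&(p[:,2]>.09)&(p[:,0]>-.03)&(p[:,0]<.14)]
for z in np.arange(.09,.23,.01):
    k=abs(q[:,2]-z)<.005
    if k.any():print(round(z,2),k.sum(),np.percentile(q[k,0],[5,50,95]).round(3))
E
```

```text
tool_pos: [0.6099, 0.16, 0.1793]
force: [-2.0, 0.4, 2.3]
tool_pos: [0.6445, 0.1655, 0.1789]
force: [-0.8, -0.8, 0.2]
shares [ 0.006 -0.015 -0.   ] [-0.0001  0.      0.    ] t 5.13 pos [0.6445 0.1655 0.1789] [-180.     0.   -80.8] F [-0.8 -0.8  0.2]
0.09 26 [0.094 0.095 0.096]
0.1 58 [0.094 0.096 0.097]
0.11 58 [0.095 0.097 0.098]
0.12 59 [0.096 0.098 0.099]
0.13 60 [0.096 0.098 0.099]
0.14 60 [0.097 0.099 0.101]
0.15 64 [0.098 0.1   0.102]
0.16 61 [0.099 0.101 0.102]
0.17 70 [0.1   0.102 0.104]
0.18 44 [0.101 0.102 0.104]
0.19 51 [0.091 0.094 0.104]
0.2 144 [0.092 0.103 0.11 ]
0.21 10 [0.093 0.105 0.108]
0.23 24 [0.043 0.071 0.106]
```

View pics/side4.png

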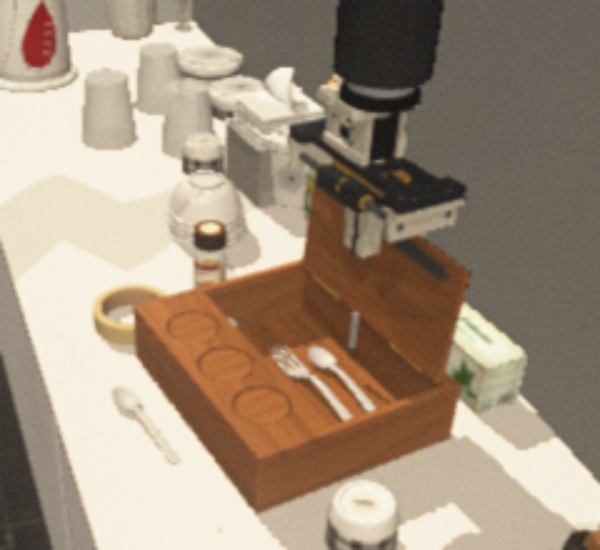

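The lid now leans about 0.09 rad past upright. I'll withdraw straight to the front.

```bash
python3 -m handwheel '[[[0,0.05,0],[0,0,0]],[[0,0.2,0],[0,0,0]],[[0,0.4,0],[0,0,0]],[[0,0.6,0],[0,0,0]],[[0,0.75,0],[0,0,0]]]' | grep -E "pos|force";python3 -m handwheel '[[[0,0.1,-0.1],[0,0,0]],[[0,0.1,-0.1],[0,0,0]],[[0,0.1,-0.1],[0,0,0]],[[0,0.1,-0.1],[0,0,0]],[[0,0.1,-0.1],[0,0,0]]]' | grep -E "pos|force";python3 -m handwheel '[[[0,0,0],[0,0,0]],[[0,0,0],[0,0,0]],[[0,0,0],[0,0,0]],[[0,0,0],[0,0,0]],[[0,0,0],[0,0,0]]]' | grep -E "clock|pos|force"; python3 - <<'E'
from h import *
from plant import *
s=snapshot("side")
t=snapshot("top")
cv2.imwrite("pics/fin.png",np.vstack([s["color"][70:290,90:430],t["color"][100:300,90:430]])[:,:,::-1])
B=Ro.from_euler("z",9.2,degrees=True)
p=B.inv().apply(cloud(s).reshape(-1,3)-[.5657,.1515,0])
q=p[(abs(p[:,1])<.12)&(p[:,2]>.09)&(p[:,0]>-.03)&(p[:,0]<.14)]
for z in np.arange(.09,.23,.02):
    k=abs(q[:,2]-z)<.005
    if k.any():print(round(z,2),k.sum(),np.percentile(q[k,0],[5,50,95]).round(3))
E
```

```text
tool_pos: [0.4923, 0.1399, 0.1785]
force: [0.2, -0.1, 0.7]
tool_pos: [0.4759, 0.138, 0.1986]
force: [-0.1, 0.9, -0.7]
clock: 6.43
tool_pos: [0.4759, 0.1379, 0.1987]
force: [-1.2, 0.6, -0.4]
0.09 98 [0.093 0.095 0.097]
0.11 188 [0.095 0.097 0.098]
0.13 202 [0.096 0.098 0.1  ]
0.15 210 [0.098 0.1   0.102]
0.17 209 [0.1   0.102 0.104]
0.19 116 [0.091 0.093 0.104]
0.21 42 [0.092 0.106 0.109]
```

View pics/fin.png

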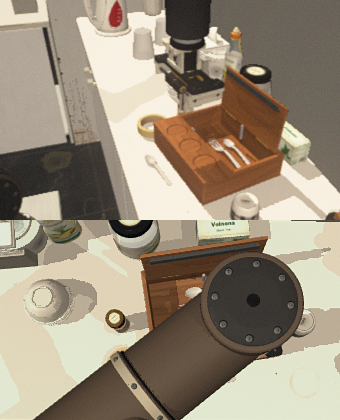

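The lid stands unaided in the same place more than a second later. The robot is clear, the discs are flush, and the objects still in view haven't moved. I'm handing in.

```bash
python3 -c "
from plant import *
print(close_job())"
```

```text
the job is handed in; nothing more can be done
None
```

The box is open and the job is handed in, at about 6.5 s of the 45 s allowed. The lid leans about 0.09 rad past upright and stays there by itself.

- **Catch:** I tried the left (+y) disc first, and it was the catch. It gave about 6 mm at 2–6 N, with a 16 N peak at the end stop. The lid sprang to about 1.15 rad and the disc came back level.
- **Lid:** I pushed the lid on with the outside of the closed fingers against its flange, at about 2 N, then backed off to the front.
- **Last checks:** About 1.3 s after I backed off, the depth readings showed the lid in the same place. The wrist force was near zero, with the gripper clear of everything.
- **Surroundings:** In the last pictures the jar, tape, cup, spoon and bowl look to be where they started. I judged this by eye and did not measure it. In the final top view the arm hid the spoon and most of the tape and cup, so those rest on the side view.
- **Disagreement:** My first box outline came out 258 mm wide instead of 280 mm, because my own y limit cut it off. I used the measured disc positions instead, and their 74 mm spacing matched.

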